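# Find the thread start of a winged clamp ring and screw it home

## Task

The orange winged clamp ring lies loose on top of the blue curing pot. Without lifting it off or forcing it, push it round backward (counter-clockwise seen from above) by its wings until you feel it drop into the thread start, then push it forward (clockwise) until it is screwed fully home against its stop. Leave the spare transducers and the white dish alone.

Things in the scene. Friction and masses are not known exactly. Their poses are not given: they have to be found in the camera images.
- ring_mid (a point): Orange clamp ring, 0.28 to 0.56 kg, loose: round cap 100 mm across, 33 mm high, two opposite wings. Point on its vertical axis, half-way up the wings, 28 mm above its lower edge; x along the wings, z up. Turns about a fixed chromed transducer 40 mm across on the same axis, top 130 mm above the bench. Three hidden pins rest on the pot's flat rim: point then 96.5 mm above the bench.
- ring_wing_a (a point): On the +x wing's centre line, 73 mm from the ring's axis, half-way up. Wings: 12 mm thick, 16 mm tall (point 8 mm below top), straight sides, reaching 97 mm from the axis; black ends beyond 81 mm. The ring turns under 2 to 8 N of push here, holds where it is left and sinks by its own weight. Over 60 N of push or pinch damages it.
- ring_wing_b (a point): The same point on the opposite (-x) wing. The three equal threads' angle in the pot is unknown: pushed backward (counter-clockwise from above) some 18 to 74 degrees, the ring falls 8.5 mm into the thread start (points 88 mm above the bench); at most 20 degrees further is a hard stop. On the rim, forward turning only meets a hard stop.
- ring_edge (a point): Centre of the ring's lower edge, on its axis. From the thread start, forward turning of 80 to 103 degrees sinks the ring to a hard stop: home, this point 52 mm and the wing points 80 mm above the bench. It sits inside the fixed blue pot, 112 mm across on a 150 mm square base plate, same axis; pot collar 70 mm high, 3 mm outside the ring: push the wings above it.
- spare_a_mid (a point): bystander: a loose chromed transducer standing upright, 60 mm foot, 78 mm tall; point at its centre half-way up
- spare_b_mid (a point): bystander: a second such transducer, same size; point at its centre half-way up
- dish_mid (a point): bystander: white open dish 100 x 100 x 35 mm; point at its centre half-way up
Not all that is in view belongs to the job. Of the things that look like the part that bears ring_mid, the middle-sized one is meant.

How it is judged (in metres and radians):
On the way:
1. the ring has dropped into the thread start (height (world z) of ring_mid below 0.091 m and angle between ring_mid's own z axis and vertical below 0.06 rad), for 0.1 s.
At the end, for the whole second after the job is handed in: The ring's point is at most 81.3 mm above the bench (home is 80 mm, so within about 13 degrees of its stop), level within 0.05 rad, at rest (height (world z) of ring_mid between 0.077 and 0.0813 m and angle between ring_mid's own z axis and vertical below 0.05 rad and linear speed of ring below 0.02 m/s); the robot touches nothing.
It fails at once if the ring is lifted off the pot (height (world z) of ring_mid above 0.112 m).
It fails at once if the ring is forced (over 60 N from the fingers) (contact force between ring and the fingers above 60 N).
It fails at once if spare transducer moved (distance of any of spare_a_mid, spare_b_mid from where it was at the start of the episode above 0.03 m).
It fails at once if dish moved (distance of dish_mid from where it was at the start of the episode above 0.03 m).
It also fails if it takes over 72 s, if anything falls off the work surface, if the arm or the gripper's body presses on something with over 40 N, if the wrist force passes 120 N, or if a joint passes its speed limit or range.

## Robot

A 7-joint arm with a two-finger parallel gripper is mounted at the origin on the work surface. World frame = base frame: x ahead of the robot, y to its left, z up, the work surface at z = 0. Lengths are in mm, angles in rad, forces in N, time in s.
With the tool pointing down it reaches from about 350 to 775 mm from the base axis. Payload 3.1 kg.
Tool frame: the origin (TCP) lies between the finger pads; the fingertips stand 8 mm ahead of it and the grasp point (between the pads) lies 11 mm behind it; z points along the fingers, x is the direction in which the jaws open and shut, and the axes are right-handed (so a half turn about z gives the same grasp; the last joint's range is limited). The gripper opens to 85 mm and grips with 20 to 120 N. Pads are 22 mm wide; open, the fingers measure 114 mm over their backs; the gripper's body (76 mm by 85 mm) begins 54 mm behind the grasp point. The pads swing forward as they close: fully open they stand 13 mm farther back than shut.
Start: joints at [-1.33, 0.311, 0.014, 1.512, -0.004, 1.319, -0.027], TCP at [153.447, 528.177, 239.304] pointing down, gripper open.
Joint ranges: [-2.7, 2.7], [-0.3, 1.91], [-1.27, 1.3], [0.12, 2.57], [-1.44, 4.58], [0.2, 2.03], [-3.05, 3.05]. Speed limits (rad/s): [2.79, 2.79, 3.14, 3.14, 3.14, 3.14, 3.14].

## Interface

Orientations are given as a unit quaternion [w, x, y, z].
In Python, from workcell import arm, imaging gives the robot as it stands. The module is installed in compiled form; this text tells all that it offers.
- The arm moves only by the shell command python3 -m pendant 'ROWS' [OPENING] [FORCE]. ROWS is JSON, a list of rows, each a list of 4 numbers: the shift along the tool's x, y, z in cm, then the turn about the tool's z in rad. In form: [[tx, ty, tz, roll], ...]. A call has 1 to 8 rows; each row shifts and turns the pose as measured when the row begins, along the tool's axes as they then stand; what a row does not reach is not made up. A row lasts 1/12 s, in which the tool goes at most 41.7 mm and 7.16 degrees, less where a joint would pass 70% of its speed; a pose out of reach is approached as far as the arm can. A call with a gripper value outside its range is refused whole. OPENING is the closure, from 0 (fully open) to 1 (shut), set as the call begins (- or left out, the last holds). The fingers move at their own pace and stop on an object; FORCE is the grip in N (left out, the last holds). Time passes only in rows, so rows that do not move let the fingers close. It gives the time, the measured TCP pose, the force and the opening at its end, in the units of the state.
- arm.sense(): the state, without advancing time (a new reading comes with each control period).
- imaging.grab_frame(name): name is "scene" or "top" or "wrist"; returns (picture, depth): 400x640x3 uint8, red, green, blue; 400x640 float32, mm along the optical axis (not along the pixel's ray), 0 where there is no reading.
- imaging.camera_info(name): a dict with "intrinsics" (3x3 intrinsics, pixels), "R" (3x3) and "t" (3): a world point X has camera coordinates R X + t. Camera axes: x right, y down, z forward; pixel columns grow to the right and rows downward; lengths in mm; the calibration is good to about 2 mm. A picture is of the moment at which its call begins: read the wrist's pose just before it. camera_info takes no time and is no camera call; for the wrist camera it gives the pose at the moment of the call.
- arm.sign_off(): hands the job in, once; it reports no verdict.
The state is a dict: "clock": time; "qpos": joint angles; "dq": joint speeds; "joint_efforts": joint torques, N m; "position": TCP position; "eef_rot": TCP orientation; "wrist_force": force on the tool from outside, world axes, zero at the start; "wrist_torque": the same for the moment, N m; "gripper_width": finger opening in mm.
Only numpy, scipy, OpenCV 4.12 (cv2) and the standard library are available. Lean on these libraries where they do the work, as an engineer would, in place of code of your own. Each camera call takes 0.05 s, during which the arm holds its last target. There are 200 camera calls.

## Working session

There is one attempt and no reset: what is moved stays moved. The work goes in short steps, Python scripts to look and compute and a shell command to move; the robot and the scene stay as the last step left them, time stands still between calls to the robot, and variables do not carry over. Pictures are saved under pics/ and viewed, about 8 in all and at most 12, crops included, and the job is handed in when it is done.

```bash
mkdir -p pics
python3 - <<'E'
from workcell import arm, imaging
import cv2,numpy as np
print(arm.sense())
for n in("scene","top"):
    p,d=imaging.grab_frame(n); np.savez(f"{n}.npz",p=p,d=d); cv2.imwrite(f"pics/{n}.png",p[:,:,::-1])
    i=imaging.camera_info(n); print(n,i)
E
```

```text
{'clock': 0.0, 'qpos': array([-1.32970843,  0.31170227,  0.01399548,  1.51309139, -0.00440299,
        1.31919027, -0.02719393]), 'dq': array([ 0.00158342,  0.00040615, -0.00040173,  0.00068247,  0.00107119,
        0.00018998, -0.00052374]), 'joint_efforts': array([-4.49870440e-04, -3.79912055e+01,  1.45677282e-01, -2.30593425e+01,
        1.21395051e-02,  1.35577659e-02, -9.88345406e-07]), 'position': array([153.25592617, 527.46322279, 238.22003861]), 'eef_rot': array([ 7.45839597e-04,  7.99673869e-01,  6.00433436e-01, -9.14716044e-04]), 'wrist_force': array([ 0.37102031,  0.60879719, -0.11160722]), 'wrist_torque': array([ 0.00346869,  0.01916751, -0.05598265]), 'gripper_width': 85.5864718241152}
scene {'intrinsics': array([[455.21059431,   0.        , 325.11038575],
       [  0.        , 455.21059431, 198.0491624 ],
       [  0.        ,   0.        ,   1.        ]]), 'R': array([[-0.21448813,  0.9766476 , -0.01242231],
       [ 0.60743377,  0.12342143, -0.78472375],
       [-0.76486539, -0.17585966, -0.61972116]]), 't': array([  49.17434793, -226.56450379, 1788.07150892])}
top {'intrinsics': array([[381.98994816,   0.        , 320.71007036],
       [  0.        , 381.98994816, 200.57636663],
       [  0.        ,   0.        ,   1.        ]]), 'R': array([[ 4.91385295e-05, -9.99999553e-01, -9.44717704e-04],
       [-9.86535384e-01,  1.06029775e-04, -1.63547931e-01],
       [ 1.63547958e-01,  9.40033947e-04, -9.86534937e-01]]), 't': array([ 47.33005937, 503.0207134 , 840.14408786])}
```

View pics/top.png

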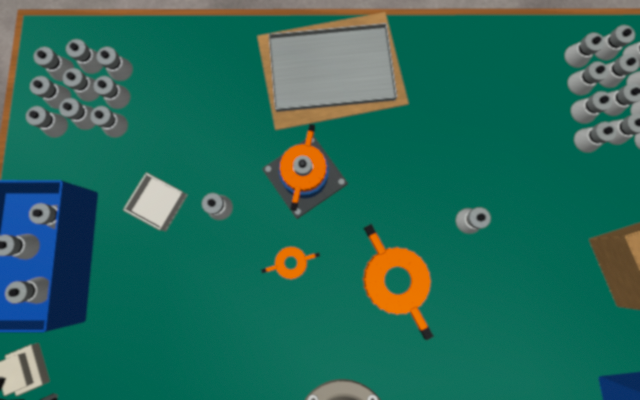

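View pics/scene.png

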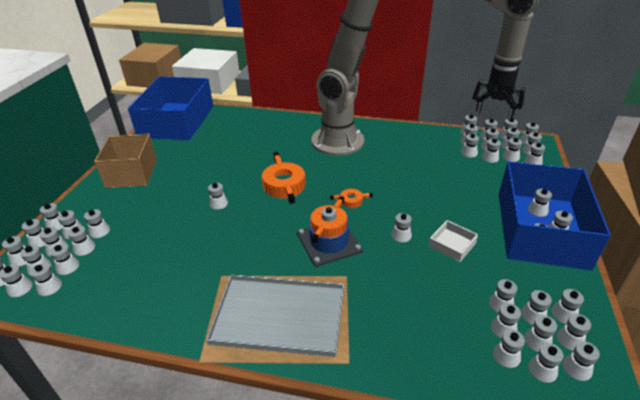

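Candidates in the top view are the small ring at (291,263), the large ring at (398,281) and the ring on the blue pot at (302,168). The one on the pot fits: it is the middle-sized one, and the transducer sits inside it. I'll measure it and confirm in a crop.

```bash
cat > h.py <<'E'
from workcell import arm, imaging
import cv2,numpy as np
def ray(info,uv,z):
    K,R,t=info["intrinsics"],info["R"],info["t"]
    uv=np.atleast_2d(uv); d=(np.linalg.inv(K)@np.c_[uv,np.ones(len(uv))].T).T@R
    c=-R.T@t; return c+d*((z-c[2])/d[:,2])[:,None]
def cloud(info,d,m):
    v,u=np.nonzero(m&(d>0)); K,R,t=info["intrinsics"],info["R"],info["t"]
    P=(np.linalg.inv(K)@np.c_[u,v,np.ones(len(u))].T).T*d[v,u][:,None]
    return (P-t)@R
def orange(p):
    h=cv2.cvtColor(p,cv2.COLOR_RGB2HSV); return (h[...,0]>5)&(h[...,0]<20)&(h[...,1]>200)&(h[...,2]>120)
E
python3 - <<'E'
from h import *
f=np.load("top.npz"); p,d=f["p"],f["d"]; i=imaging.camera_info("top")
n,l,s,c=cv2.connectedComponentsWithStats(orange(p).astype(np.uint8))
for k in range(1,n):
    if s[k,4]>60:
        P=cloud(i,d,l==k); print(s[k],c[k],"z pct",np.percentile(P[:,2],[5,50,95]))
        if 280<c[k][0]<320 and c[k][1]<200:
            T=P[P[:,2]>92]; print("top med",T.mean(0),T.min(0),T.max(0))
            for z in (100,): print(np.histogram(P[:,2],bins=range(40,140,5)))
for nm,uv in dict(blk1=(311,128),blk2=(294,207),chrome=(302,164),spA=(217,206),spB=(473,219),dish=(155,201)).items():
    z=d[uv[1],uv[0]]; m=np.zeros(d.shape,bool); m[uv[1],uv[0]]=1
    print(nm,cloud(i,d,m), ray(i,uv,96.5))
x=cv2.resize(p[110:230,240:370],None,fx=6,fy=5,interpolation=cv2.INTER_CUBIC); cv2.imwrite("pics/crop.png",cv2.resize(p[115:225,240:370],(780,600*110//100-60),interpolation=cv2.INTER_CUBIC)[:600,:,::-1])
E
```

```text
[ 281  131   45   72 1403] [302.82252316 167.43905916] z pct [ 99.0760745  102.01940086 104.98392421]
top med [566.67071907  86.34412104 102.00598605] [489.11243836  37.90810743  92.09221632] [649.11654214 134.22726673 108.15409953]
(array([   0,    0,    0,    0,    0,    0,    0,    0,    2,    5,   17,
        153, 1151,   65,    0,    0,    0,    0,    0]), array([ 40,  45,  50,  55,  60,  65,  70,  75,  80,  85,  90,  95, 100,
       105, 110, 115, 120, 125, 130, 135]))
[ 364  233   66   97 3029] [396.77979531 280.62528887] z pct [44.36194885 47.36234399 51.21775545]
[266 247  49  31 638] [290.33855799 262.35736677] z pct [20.98526558 23.62910974 26.40568162]
blk1 [] [[658.10451202  68.94511542  96.5       ]]
blk2 [[479.08187519 104.46986011 101.75180993]] [[479.8620645  104.84608712  96.5       ]]
chrome [[566.2378364   86.6066677  130.75800245]] [[575.3422801   88.36787485  96.5       ]]
spA [[486.45122249 278.99339128  67.452913  ]] [[482.05780384 270.98852599  96.5       ]]
spB [[ 457.01408138 -290.15760695   69.13092373]] [[ 453.8230494  -279.21520205   96.5       ]]
dish [[508.56763242 447.2256743    1.99272122]] [[493.00344515 405.56844991  96.5       ]]
```

View pics/crop.png

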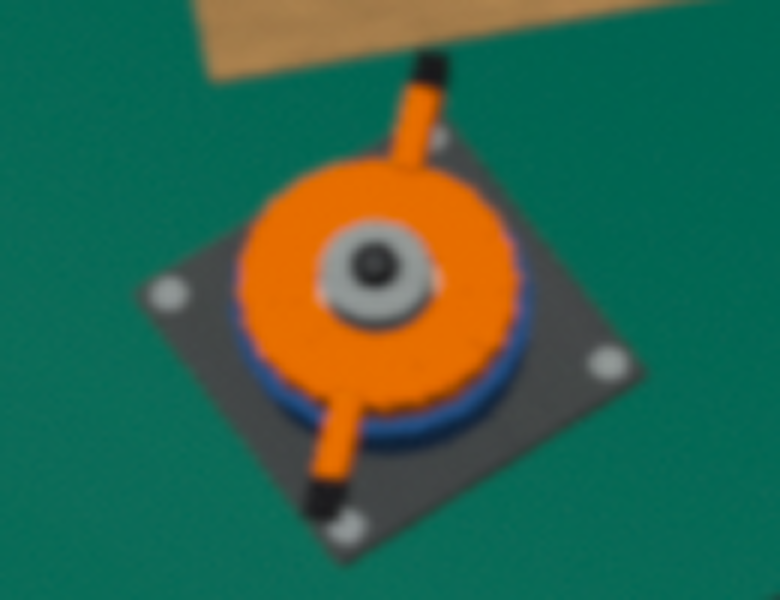

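The crop shows the pot ring, with its wings running from about (428,65) to (325,500) in crop pixels. The axis is near (567,86.5) and the near wing points at about 168.6°. I'll straddle the near wing with the jaws, starting with the move above it.

```bash
cat >> h.py <<'E'
def plan(x,y,z,yawdeg):
    s=arm.sense(); w,a,b,c=s["eef_rot"]; p=s["position"]
    psi=np.arctan2(2*(a*b+w*c),1-2*(b*b+c*c))
    d=np.array([x,y,z])-p; C,S=np.cos(psi),np.sin(psi)
    r=(psi-np.radians(yawdeg)+np.pi)%(2*np.pi)-np.pi
    print("t",round(s["clock"],2),"pos",p.round(1),"yaw",np.degrees(psi).round(1),"F",s["wrist_force"].round(1),"w",round(s["gripper_width"],1),"q",s["qpos"].round(2))
    print("tx,ty,tz cm, roll(tool+):",(np.array([d[0]*C+d[1]*S,d[0]*S-d[1]*C,-d[2]])/10).round(2),r.round(3))
E
python3 -m pendant '[[-2.2,3.2,0,0],[-2.2,3.2,0,0],[-2.2,3.2,0,0],[-2.2,3.2,0,0],[-2.2,3.2,0,0],[-2.2,3.2,0,0],[-2.2,3.2,0,0],[-2.2,3.2,0,0]]' 0.6
python3 -c "
from h import *; plan(495,101,200,-101.4)"
```

```text
clock: 0.77
position: [347.5, 286.3, 231.9]
eef_rot: [-0.002, 0.792, 0.611, -0.006]
wrist_force: [0.9, 0.9, 0.3]
gripper_width: 34.3
t 0.77 pos [347.5 286.3 231.9] yaw 75.3 F [0.9 0.9 0.3] w 34.3 q [-0.92  0.12  0.22  1.78 -0.03  1.26  0.62]
tx,ty,tz cm, roll(tool+): [-14.19  18.97   3.19] 3.084
```

```bash
python3 -m pendant '[[-2.4,3.2,0,0],[-2.4,3.2,0,0],[-2.4,3.2,0.4,0],[-2.4,3.2,0.4,0],[-2.4,3.2,0.4,0],[0,0,0.2,0.12],[0,0,0,0.12],[0,0,0,0.12]]'
python3 -m pendant '[[0,0,0,0.12],[0,0,0,0.12],[0,0,0,0.12],[0,0,0,0.12],[0,0,0,0.12],[0,0,0,0.12],[0,0,0,0.12],[0,0,0,0.12]]' 
python3 -m pendant '[[0,0,0,0.12],[0,0,0,0.12],[0,0,0,0.12],[0,0,0,0.12],[0,0,0,0.12],[0,0,0,0.12],[0,0,0,0.12],[0,0,0,0.12]]' >/dev/null
python3 -c "
from h import *; plan(495,101,200,-101.4)"
```

```text
clock: 1.43
position: [479.5, 106.5, 214.6]
eef_rot: [0.002, 0.892, 0.451, -0.007]
wrist_force: [0.1, 0.1, 0.8]
gripper_width: 34.4
clock: 2.1
position: [476.4, 103.5, 210.2]
eef_rot: [0.007, 0.999, -0.03, -0.01]
wrist_force: [0.7, -0.2, 0.2]
gripper_width: 34.4
t 2.77 pos [472.6 103.4 206.3] yaw -60.7 F [-0.3 -0.   0.9] w 34.3 q [-0.88  0.27  0.77  1.73 -0.18  1.25 -1.13]
tx,ty,tz cm, roll(tool+): [ 1.31 -1.83  0.63] 0.711
```

```bash
python3 -m pendant '[[0,0,0,0.12],[0,0,0,0.12],[0,0,0,0.12],[0,0,0,0.12],[0,0,0,0.12],[0,0,0,0.11]]' >/dev/null
python3 - <<'E'
from h import *; plan(495,101,200,-101.4)
i=imaging.camera_info("wrist"); p,d=imaging.grab_frame("wrist"); cv2.imwrite("pics/w1.png",p[:,:,::-1])
m=orange(p); P=cloud(i,d,m); P=P[np.hypot(P[:,0]-567,P[:,1]-86.5)<110]; T=P[P[:,2]>90]
r=np.hypot(T[:,0]-567,T[:,1]-86.5); W=T[(r>60)&(r<85)]
print(len(P),T.mean(0),"wing",W.mean(0) if len(W) else None,np.median(P[:,2]))
E
```

```text
t 3.27 pos [469.7 103.6 203.6] yaw -103.1 F [-0.4 -0.4 -0. ] w 33.7 q [-0.99  0.3   0.91  1.74 -0.23  1.26 -1.82]
tx,ty,tz cm, roll(tool+): [-0.32 -2.52  0.36] -0.03
151 [521.5538463  104.43864512 110.9462183 ] wing [494.82992091  99.47174474 104.13079695] 103.11729728487221
```

View pics/w1.png

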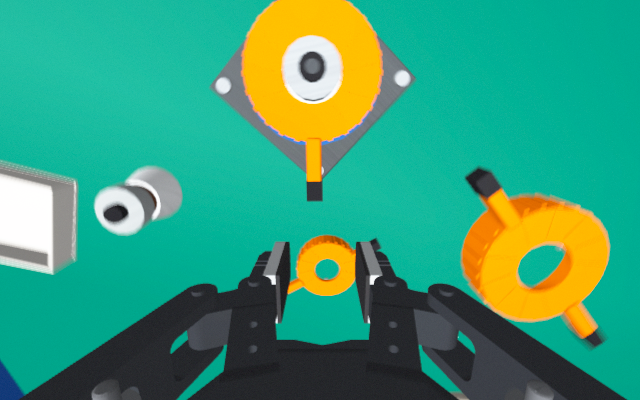

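The wrist view shows the wing at (314,165) lined up between the fingers, and the transducer at (312,67). I'll check the axis, then descend in stages.

```bash
python3 - <<'E'
from h import *
i=imaging.camera_info("wrist"); print("axis",ray(i,(312,67),130),"wing end/base",ray(i,[(314.5,200),(314,142)],104.5))
E
python3 -m pendant '[[-0.15,-1.3,0.2,0],[-0.15,-1.2,0.2,0],[0,0,1,0],[0,0,0,0]]'
python3 -c "
from h import *; plan(495.5,99.5,85,-100.2)"
```

```text
axis [[568.04996258  85.25413985 130.        ]] wing end/base [[474.19656091 106.51463012 104.5       ]
 [519.60022204  95.81669668 104.5       ]]
clock: 3.65
position: [493.0, 101.4, 186.4]
eef_rot: [-0.021, -0.624, 0.781, 0.005]
wrist_force: [-0.4, 1.1, 0.6]
gripper_width: 34.3
t 3.65 pos [493.  101.4 186.4] yaw -102.7 F [-0.4  1.1  0.6] w 34.3 q [-0.92  0.37  0.89  1.71 -0.29  1.25 -1.75]
tx,ty,tz cm, roll(tool+): [ 0.13 -0.29 10.14] -0.044
```

```bash
python3 -m pendant '[[0,-0.3,1.6,-0.02],[0,0,1.6,0],[0,0,1.6,0],[0,0,1.6,0],[0,0,0,0]]' 0.6
python3 -c "
from h import *; plan(496.5,100.3,84,-101.7)"
```

```text
clock: 4.07
position: [489.7, 100.2, 118.7]
eef_rot: [-0.022, -0.635, 0.772, 0.007]
wrist_force: [-0.7, -0.7, -0.3]
gripper_width: 34.1
t 4.07 pos [489.7 100.2 118.7] yaw -101.1 F [-0.7 -0.7 -0.3] w 34.1 q [-0.88  0.44  0.84  1.8  -0.35  1.11 -1.67]
tx,ty,tz cm, roll(tool+): [-0.14 -0.66  3.47] 0.01
```

```bash
python3 -m pendant '[[-0.07,-0.35,0.8,0],[-0.07,-0.35,0.8,0],[0,-0.05,0.8,0],[0,-0.05,0.8,0],[0,0,0,0]]'
python3 - <<'E'
from h import *; plan(496.5,100.3,84,-101.7)
p,d=imaging.grab_frame("wrist"); cv2.imwrite("pics/w2.png",p[:,:,::-1])
E
```

```text
clock: 4.48
position: [496.9, 100.4, 85.0]
eef_rot: [-0.021, -0.636, 0.771, 0.008]
wrist_force: [1.3, 0.7, -0.8]
gripper_width: 34.1
t 4.48 pos [496.9 100.4  85. ] yaw -101.0 F [ 1.3  0.7 -0.8] w 34.1 q [-0.84  0.5   0.81  1.82 -0.4   1.04 -1.63]
tx,ty,tz cm, roll(tool+): [0.01 0.04 0.1 ] 0.013
```

View pics/w2.png

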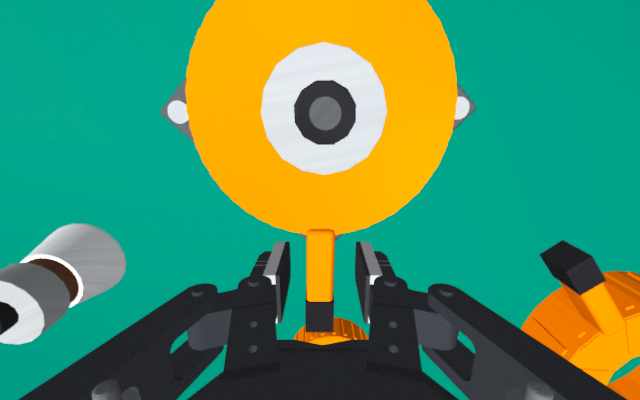

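The wing at (320,270) sits between the pads. I'll push counter-clockwise (+x, negative roll), watching the force and the ring height.

```bash
cat >> h.py <<'E'
def look():
    s=arm.sense(); p=s["position"]; w,a,b,c=s["eef_rot"]; ax=np.array([568,85.5]); v=p[:2]-ax
    yaw=np.degrees(np.arctan2(2*(a*b+w*c),1-2*(b*b+c*c)))
    th=np.degrees(np.arctan2(v[1],v[0]))%360
    i=imaging.camera_info("wrist"); P,d=imaging.grab_frame("wrist"); h=cv2.cvtColor(P,cv2.COLOR_RGB2HSV)
    m=(h[...,0]>5)&(h[...,0]<28)&(h[...,1]>200)&(h[...,2]>120)
    Q=cloud(i,d,m); r=np.hypot(Q[:,0]-568,Q[:,1]-85.5); R=Q[(r>26)&(r<46)&(Q[:,2]>60)]; W=Q[(r>58)&(r<80)&(Q[:,2]>75)]
    wa=np.degrees(np.arctan2(W[:,1]-85.5,W[:,0]-568))%360
    print("t",round(s["clock"],2),"tcp ang %.1f r %.1f z %.1f yawdev %.1f"%(th,np.hypot(*v),p[2],(yaw-th-90+180)%360-180),"F",s["wrist_force"].round(1),"q7 %.2f"%s["qpos"][6],
     "ring_mid z %.1f wing ang %.1f (n %d)"%(np.median(R[:,2])-5 if len(R) else -1,np.median(wa) if len(wa) else -1,len(wa)))
E
python3 -c "
from h import *; look()"
python3 -m pendant '[[0.38,-0.01,0,-0.052],[0.38,-0.01,-0.03,-0.052],[0.38,-0.01,-0.03,-0.052],[0.38,-0.01,-0.03,-0.052],[0.38,-0.01,-0.03,-0.052],[0.38,-0.01,-0.03,-0.052]]'
python3 -c "
from h import *; look()"
```

```text
t 4.53 tcp ang 168.2 r 72.2 z 85.6 yawdev 0.9 F [ 0.1 -0.8  0.2] q7 -1.63 ring_mid z 97.1 wing ang 166.7 (n 1150)
clock: 5.08
position: [499.6, 80.1, 90.7]
eef_rot: [0.016, 0.754, -0.657, -0.01]
wrist_force: [0.2, 1.0, 0.0]
gripper_width: 34.4
t 5.08 tcp ang 184.5 r 68.7 z 90.7 yawdev 3.3 F [0.2 1.  0. ] q7 -1.31 ring_mid z 97.2 wing ang 176.8 (n 1027)
```

```bash
python3 -m pendant '[[0.38,0.15,0.2,-0.04],[0.38,0.15,0.2,-0.04],[0.38,0.05,0.1,-0.04],[0.38,0,0,-0.052],[0.38,0,0,-0.052]]'
python3 -c "
from h import *; look()"
```

```text
clock: 5.55
position: [502.4, 63.6, 89.1]
eef_rot: [0.01, 0.825, -0.565, -0.011]
wrist_force: [-0.5, 0.7, 0.4]
gripper_width: 34.2
t 5.55 tcp ang 198.5 r 69.1 z 89.1 yawdev 2.7 F [-0.5  0.7  0.4] q7 -1.06 ring_mid z 97.1 wing ang 190.7 (n 1123)
```

```bash
python3 -m pendant '[[0.38,0.2,0.25,-0.04],[0.38,0.15,0.2,-0.04],[0.38,0.1,0.1,-0.045],[0.38,0.05,0.06,-0.05]]'
python3 -c "
from h import *; look()"
```

```text
clock: 5.93
position: [505.8, 50.2, 85.3]
eef_rot: [0.006, 0.871, -0.491, -0.011]
wrist_force: [-0.9, 0.9, 0.7]
gripper_width: 34.1
t 5.93 tcp ang 209.6 r 71.5 z 85.3 yawdev 1.6 F [-0.9  0.9  0.7] q7 -0.87 ring_mid z 97.1 wing ang 201.9 (n 1202)
```

```bash
python3 -m pendant '[[0.38,0.1,0.06,-0.05],[0.38,0.05,0.06,-0.05],[0.38,0.05,0.06,-0.05]]'
python3 -c "
from h import *; look()"
python3 -m pendant '[[0.38,0.05,0.06,-0.05],[0.38,0.05,0.06,-0.05],[0.38,0.05,0.06,-0.05]]'
python3 -c "
from h import *; look()"
```

```text
clock: 6.23
position: [511.7, 41.2, 84.7]
eef_rot: [0.003, 0.906, -0.424, -0.011]
wrist_force: [-1.0, 0.7, 1.2]
gripper_width: 34.3
t 6.23 tcp ang 218.2 r 71.6 z 84.7 yawdev 1.7 F [-1.   0.7  1.2] q7 -0.72 ring_mid z 97.1 wing ang 210.8 (n 1177)
clock: 6.53
position: [518.7, 32.6, 83.5]
eef_rot: [0.002, 0.935, -0.356, -0.011]
wrist_force: [0.7, 0.9, 0.6]
gripper_width: 33.8
t 6.53 tcp ang 227.0 r 72.3 z 83.5 yawdev 1.3 F [0.7 0.9 0.6] q7 -0.56 ring_mid z 96.2 wing ang 219.9 (n 1169)
```

```bash
python3 -m pendant '[[0,0,0,0]]' >/dev/null
python3 -c "
from h import *; look()"
python3 -m pendant '[[0.25,0.03,0.03,-0.035],[0,0,0,0]]' >/dev/null
python3 -c "
from h import *; look()"
```

```text
t 6.67 tcp ang 228.3 r 72.8 z 83.7 yawdev -0.1 F [ 0.3  0.1 -0.3] q7 -0.56 ring_mid z 88.6 wing ang 225.6 (n 1009)
t 6.88 tcp ang 230.3 r 73.0 z 83.6 yawdev -0.3 F [-0.4 -0.5  0.1] q7 -0.53 ring_mid z 88.6 wing ang 225.5 (n 996)
```

The ring dropped into the thread start: ring_mid is at 88.6 mm and holding. Now I'll push it forward, clockwise.

```bash
python3 -m pendant '[[-0.38,0,0,0.052],[-0.38,0,0,0.052],[-0.38,0,0,0.052],[-0.38,0,0,0.052],[-0.38,0,0,0.052]]' >/dev/null
python3 -c "
from h import *; look()"
python3 -m pendant '[[-0.38,0,0.03,0.052],[-0.38,0,0.03,0.052],[-0.38,0,0.03,0.052],[-0.38,0,0.03,0.052]]' >/dev/null
python3 -c "
from h import *; look()"
```

```text
t 7.35 tcp ang 214.8 r 73.4 z 84.3 yawdev -1.1 F [ 1.4 -0.5 -0.6] q7 -0.82 ring_mid z 88.6 wing ang 222.0 (n 1035)
t 7.73 tcp ang 203.3 r 72.6 z 83.9 yawdev -2.2 F [ 0.6 -0.8 -1. ] q7 -1.05 ring_mid z 88.2 wing ang 210.4 (n 1017)
```

```bash
python3 -m pendant '[[-0.38,0.03,0.04,0.058],[-0.38,0.03,0.04,0.058],[-0.38,0.03,0.04,0.058],[-0.38,0.03,0.04,0.058],[-0.38,0.03,0.04,0.058]]' >/dev/null
python3 -c "
from h import *; look()"
python3 -m pendant '[[-0.38,0.03,0.06,0.055],[-0.38,0.03,0.06,0.055],[-0.38,0.03,0.06,0.055],[-0.38,0.03,0.06,0.055],[-0.38,0.03,0.06,0.055]]' >/dev/null
python3 -c "
from h import *; look()"
```

```text
t 8.2 tcp ang 188.4 r 72.7 z 82.4 yawdev -4.5 F [ 1.2 -1.   0.3] q7 -1.35 ring_mid z 86.6 wing ang 195.0 (n 1044)
t 8.67 tcp ang 174.3 r 72.6 z 80.1 yawdev -6.4 F [ 0.4 -0.6  0.2] q7 -1.62 ring_mid z 85.2 wing ang 180.6 (n 1078)
```

```bash
python3 -m pendant '[[-0.38,0.03,0,0.03],[-0.38,0.03,0,0.03],[-0.38,0.03,0,0.035],[-0.38,0.03,0,0.04],[-0.38,0.03,0,0.045]]' >/dev/null
python3 -c "
from h import *; look()"
python3 -m pendant '[[-0.38,0.03,0,0.045],[-0.38,0.03,0,0.045],[-0.38,0.03,0,0.045],[-0.38,0.03,0,0.045]]' >/dev/null
python3 -c "
from h import *; look()"
```

```text
t 9.13 tcp ang 160.2 r 73.4 z 79.6 yawdev -2.4 F [-0.6 -0.9 -0.6] q7 -1.81 ring_mid z 83.9 wing ang 166.8 (n 1063)
t 9.52 tcp ang 149.2 r 74.7 z 79.0 yawdev -1.6 F [ 0.1 -1.8 -0.2] q7 -1.98 ring_mid z 82.8 wing ang 155.8 (n 1083)
```

```bash
python3 -m pendant '[[-0.38,-0.05,0,0.05],[-0.38,-0.05,0,0.05],[-0.38,-0.02,0,0.05],[-0.38,-0.02,0,0.05]]' >/dev/null
python3 -c "
from h import *; look()"
python3 -m pendant '[[-0.38,-0.03,0,0.05],[-0.38,-0.03,0,0.05]]' >/dev/null
python3 -c "
from h import *; look()"
python3 -m pendant '[[-0.3,-0.03,0,0.04],[-0.3,-0.03,0,0.04]]' >/dev/null
python3 -c "
from h import *; look()"
```

```text
t 9.9 tcp ang 138.9 r 74.4 z 78.0 yawdev -2.4 F [-0.3 -0.4 -0.3] q7 -2.16 ring_mid z 81.7 wing ang 145.2 (n 1057)
t 10.12 tcp ang 133.7 r 74.4 z 77.4 yawdev -2.8 F [-2.4 -0.8  0.3] q7 -2.24 ring_mid z 81.1 wing ang 140.0 (n 1054)
t 10.33 tcp ang 130.2 r 74.2 z 76.8 yawdev -3.6 F [-3.3 -1.8  1.7] q7 -2.31 ring_mid z 81.0 wing ang 136.6 (n 1056)
```

```bash
python3 -m pendant '[[-0.3,-0.03,-0.05,0.02],[-0.3,-0.03,-0.05,0.02]]'
python3 -c "
from h import *; look()"
python3 -m pendant '[[-0.3,-0.03,-0.05,0.03],[-0.3,-0.03,-0.05,0.03]]'
python3 -c "
from h import *; look()"
```

```text
clock: 10.55
position: [520.7, 142.3, 76.3]
eef_rot: [-0.02, -0.295, 0.955, 0.001]
wrist_force: [-5.2, -3.5, 1.8]
gripper_width: 34.1
t 10.55 tcp ang 129.8 r 73.9 z 76.3 yawdev -5.5 F [-5.2 -3.5  1.8] q7 -2.35 ring_mid z 81.4 wing ang 135.8 (n 1068)
clock: 10.77
position: [520.6, 141.1, 75.9]
eef_rot: [-0.027, -0.266, 0.964, -0.0]
wrist_force: [-5.9, -2.2, 2.9]
gripper_width: 34.1
t 10.77 tcp ang 130.4 r 73.0 z 75.9 yawdev -9.6 F [-5.9 -2.2  2.9] q7 -2.40 ring_mid z 81.4 wing ang 136.0 (n 1080)
```

It has stalled at about 6 N, which may be friction and not the stop. I'll straighten the yaw, raise slightly and push a bit harder.

```bash
python3 -m pendant '[[0.2,0.03,-0.3,-0.08],[0,0.05,-0.1,-0.08]]' >/dev/null
python3 -c "
from h import *; look()"
python3 -m pendant '[[-0.5,0,0,0],[-0.5,0,0,0.02],[-0.5,0,0,0.02]]'
python3 -c "
from h import *; look()"
```

```text
t 10.98 tcp ang 132.4 r 73.3 z 79.4 yawdev -2.0 F [0.3 1.4 0.4] q7 -2.26 ring_mid z 80.8 wing ang 136.9 (n 1024)
clock: 11.28
position: [522.2, 143.2, 78.0]
eef_rot: [-0.038, -0.325, 0.945, 0.0]
wrist_force: [-9.4, -7.5, 9.1]
gripper_width: 34.2
t 11.28 tcp ang 128.4 r 73.7 z 78.0 yawdev -0.4 F [-9.4 -7.5  9.1] q7 -2.30 ring_mid z 81.3 wing ang 135.3 (n 1030)
```

The reaction is 12 N, above the 8 N turning friction, with no motion, so this is the hard stop. I'll back off to centre the jaws, lift straight up and check.

```bash
python3 -m pendant '[[0.4,0,0,0],[0.4,0,0,0],[0.1,0,0,0],[0,0,0,0]]' 
python3 -c "
from h import *; look()"
python3 -m pendant '[[0,0,-1,0],[0,0,-1,0],[0,0,-1,0],[0,0,-1.5,0],[0,0,-2,0],[0,0,-2,0],[0,0,-2,0],[0,0,0,0]]'
python3 - <<'E'
from h import *; look()
p,d=imaging.grab_frame("wrist"); cv2.imwrite("pics/w3.png",p[:,:,::-1])
E
```

```text
clock: 11.67
position: [516.5, 137.4, 78.3]
eef_rot: [-0.037, -0.323, 0.946, -0.001]
wrist_force: [-0.2, 0.0, -0.9]
gripper_width: 34.2
t 11.67 tcp ang 134.7 r 73.1 z 78.3 yawdev -7.0 F [-0.2  0.  -0.9] q7 -2.30 ring_mid z 80.8 wing ang 137.0 (n 1042)
clock: 12.38
position: [527.3, 142.6, 194.8]
eef_rot: [-0.033, -0.324, 0.945, -0.001]
wrist_force: [0.2, -1.0, 0.1]
gripper_width: 34.4
t 12.38 tcp ang 125.5 r 70.2 z 194.8 yawdev 2.4 F [ 0.2 -1.   0.1] q7 -2.38 ring_mid z 80.8 wing ang 318.1 (n 889)
```

View pics/w3.png

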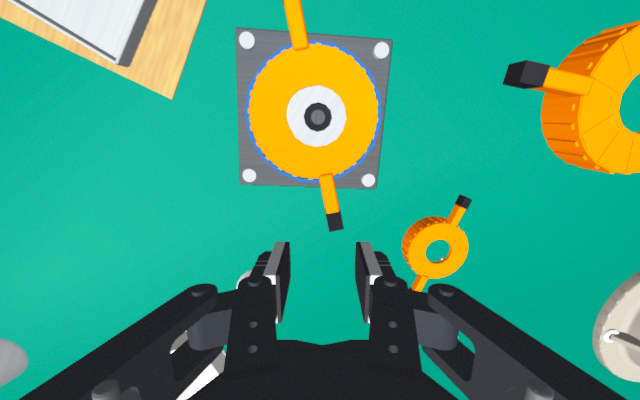

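The ring sits seated in the pot at (313,112), and the fingers are clear. Its height reads 80.8 mm, or about 80.2 after the +0.6 mm bias seen at the two known heights. I'm handing in.

```bash
python3 -m pendant '[[0,0,0,0],[0,0,0,0]]'; python3 -c "
from h import *; look(); print(arm.sign_off())"
```

```text
clock: 12.65
position: [524.0, 143.1, 190.3]
eef_rot: [-0.037, -0.324, 0.945, 0.0]
wrist_force: [-0.2, 0.4, -0.7]
gripper_width: 34.3
t 12.65 tcp ang 127.4 r 72.5 z 190.3 yawdev 0.5 F [-0.2  0.4 -0.7] q7 -2.38 ring_mid z 80.8 wing ang 317.4 (n 822)
the job is handed in; nothing more can be done
None
```

The clamp ring is screwed home against its stop, and I handed the job in at about 12.7 s; the sign-off gives no verdict.

- **Backward turn:** I straddled the near wing with the half-open jaws and pushed it counter-clockwise. After about 55° it dropped into the thread start, with ring_mid reading 88.6 mm.
- **Forward turn:** I then pushed it about 89° clockwise until it stopped. At the stop the sideways push was about 12 N, above the 8 N turning friction, and the ring did not move.
- **Final height:** With the gripper lifted clear to z of about 190 mm, ring_mid reads 80.8 mm. That is within the 81.3 mm limit, and about 80.2 mm after a +0.6 mm camera bias seen at the two known heights. While the fingers were pushing, it briefly read 81.3–81.4 mm.
- **Disagreement:** An earlier push stalled at about 6 N, so I straightened the jaws and pushed harder to confirm it was the stop.
- **Not measured:** I did not measure the ring's tilt, and I did not re-measure the spare transducers or the dish. The gripper stayed well clear of the spares and the dish throughout.

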